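# Load a cast cup on the spray turntable and index it three clicks to the airbrush

## Task

Lift the dry, unglazed clay cup out of its plaster mould and set it down gently, upright, in the empty nest at the yellow loading mark of the spray turntable, and let go of it. Then grip the red bar handle at the turntable's centre and turn it clockwise, seen from above, by three clicks, so that the cup comes to rest in front of the airbrush, and finish while still holding the handle there, with the wheel settled in that third stop. The two blue cups on the wheel are freshly sprayed, so never touch them, and leave the loose things lying about the bench where they are.

Things in the scene. Friction and masses are not known exactly. Their poses are not given: they have to be found in the camera images.
- cup: the dry cast cup to load: pale beige clay, open at the top, round, slightly conical: 40 mm across at the foot, 50 mm at the rim, 54 mm high, wall 4 mm, about 0.085 kg. Origin at the centre of its foot's underside, z up to the rim. It starts upright in the mould's cavity
- mould: plaster base piece of the cup mould, holding the cup: fixed white block 110 x 110 x 40 mm high, four key bumps 5 mm high near its corners, and in the middle of its top an open round cavity 48 mm across, 14 mm deep. Origin: centre of its underside, z up. The cup's foot stands on the cavity floor, 26 mm above the origin, with 3 mm play all round; 40 mm of the cup stands out above the block
- empty_mould: a second mould base of the same size and look, fixed, with nothing in it; the two may stand in either place
- stand: fixed base of the indexing spray turntable: round grey plate, radius 150 mm, 10 mm thick. Origin on the wheel's axis at bench level, z up. The yellow loading mark, a pointer 24 mm wide and 74 mm high, stands 115 to 150 mm from the axis towards the stand's own -x. The wheel: aluminium disc, radius 130 mm, top 64 mm above the bench, five black nest rings evenly spaced on it, centres 85 mm from the axis
- nest (a point): floor centre of the empty nest that is at the loading mark at the start (85 mm from the axis towards the stand's -x), level with the wheel's top; the cup's foot is to rest here. It turns with the wheel. Each nest is a black ring 60 mm across outside, 48 mm inside, 10 mm high; a cup stands inside it on the wheel with 3 to 4 mm of play
- nozzle (a point): tip of the fixed airbrush, which points at the wheel's axis from outside the wheel, 158 mm from the axis, in the stand's own direction (-0.309, 0.951): 72 degrees (three clicks) clockwise of the loading mark seen from above. Airbrush and bracket stretch from here outward to 310 mm from the axis, at most 120 mm high
- handle: red bar handle on a post of 20 mm diameter at the wheel's centre, by which the wheel is turned: 66 mm long (its x), 16 mm wide (its y), 30 mm high (its z). Origin at the bar's centre, on the wheel's axis, 137 mm above the bench (bar from 122 to 152 mm). Cups in the nests reach up to 118 mm. It turns with the wheel; at wheel angle 0 its x points along the stand's y
- wheel (a joint): angle of wheel and handle, rad, growing clockwise seen from above, 0 at the start. A spring plunger drops into a notch every 24 degrees (0.419 rad), so the third stop is at 1.257. Turning out of a notch takes about 0.2 N m; past half-way the wheel snaps on into the next notch and centres itself there. It turns both ways and stays in the notch it is left in
- sprayed_a: wet, freshly sprayed blue cup, same size as the clay cup, standing in the nest in front of the airbrush (next nest clockwise of the loading mark) at the start; it rides along when the wheel turns. Origin at the centre of its foot
- sprayed_b: second wet blue cup, in the next nest clockwise after that; likewise
- sponge: round yellow sponge, 64 mm across, 28 mm high; a bystander on the bench, origin under its middle
- rib: flat blue kidney-shaped throwing rib, 107 x 55 mm, 6 mm thick; a bystander on the bench, origin under its middle
- wood_knife: wooden modelling knife, 170 mm long, about 13 mm wide and 9 mm high; a bystander on the bench, origin under its middle
- saucer: terracotta bowl, 124 mm across, 28 mm high; a bystander on the bench, origin under its middle
- glaze_jar: blue jar with a white cap, 60 mm across, 75 mm high; a bystander on the bench, origin under its middle
There are look-alikes about, which are no part of the job. Leave any orange look-alike of the sprayed_a alone.

How it is judged:
On the way, in this order (a step that is already met when the one before it is completed fails the run):
1. the clay cup is lifted clear of its mould (z of cup in the frame of mould above 0.06 m and contact force between cup and mould below 0.05 N), for 0.2 s.
2. the clay cup stands upright in the nest at the loading mark, let go, with the wheel still in its starting stop (horizontal distance between cup and nest below 0.006 m and z of cup in the frame of nest between -0.004 and 0.004 m and angle between cup's own z axis and vertical below 0.1 rad and contact force between each of the arm, the fingers and cup below 0.1 N and value of joint wheel between -0.1 and 0.1 rad), for 0.2 s.
At the end, for the whole second after the job is handed in: wheel at rest in its third clockwise stop (1.257 rad within 0.06), fingers still gripping the red handle (over 2 N); clay cup upright (0.1 rad) on the floor of its nest (6 mm off centre, 4 mm in height), untouched by the robot; both blue cups upright, down in their nests (value of joint wheel between 1.1966 and 1.3166 rad and velocity of joint wheel between -0.05 and 0.05 rad/s and contact force between the fingers and handle above 2 N and horizontal distance between cup and nest below 0.006 m and z of cup in the frame of nest between -0.004 and 0.004 m and angle between each of cup, sprayed_a, sprayed_b's own z axis and vertical below 0.1 rad and contact force between each of the arm, the fingers and cup below 0.1 N and height (world z) of sprayed_a between 0.059 and 0.069 m and height (world z) of sprayed_b between 0.059 and 0.069 m); the arm keeps its last pose, push and grip.
It fails at once if a wet blue cup was touched by the robot (contact force between any of the arm, the fingers and sprayed_a above 0.3 N or contact force between any of the arm, the fingers and sprayed_b above 0.3 N).
It fails at once if the clay cup was dropped or thrown (linear speed of cup above 0.6 m/s and contact force between the fingers and cup below 0.05 N).
It fails at once if a bystander on the bench was pushed away (distance of any of sponge, rib, wood_knife, saucer, glaze_jar from where it was at the start of the episode above 0.025 m).
It also fails if it takes over 66 s, if anything falls off the work surface, if the arm or the gripper's body presses on something with over 40 N, if the wrist force passes 120 N, or if a joint passes its speed limit or range.

## Robot

A 6-joint arm with a two-finger parallel gripper is mounted at the origin on the work surface. World frame = base frame: x ahead of the robot, y to its left, z up, the work surface at z = 0. Lengths are in m, angles in rad, forces in N, time in s.
With the tool pointing down it reaches from about 0.325 to 1 m from the base axis. Payload 5.1 kg.
Tool frame: the origin (TCP) lies between the finger pads; the fingertips stand 22 mm ahead of it and the grasp point (between the pads) lies 3 mm ahead of it; z points along the fingers, y is the line along which they close (so a half turn about z gives the same grasp; the last joint's range is limited). The gripper opens to 85 mm and grips with 20 to 120 N. Pads are 22 mm wide; open, the fingers measure 114 mm over their backs; the gripper's body (76 mm by 85 mm) begins 54 mm behind the grasp point. The pads swing forward as they close: fully open they stand 13 mm farther back than shut.
Start: joints at [1.021, 0.124, 1.65, -0, 1.367, -0.083], TCP at [0.293, 0.58, 0.253] pointing down, gripper open.
Joint ranges: [-2.61, 2.61], [-1.02, 2.33], [0.03, 2.71], [-1.35, 4.49], [0.32, 2.68], [-2.91, 2.91]. Speed limits (rad/s): [2.57, 2.57, 3.14, 3.14, 3.14, 3.14].

## Interface

Orientations are given as a unit quaternion [x, y, z, w].
In Python, from rig import sensors, cams, job gives the robot as it stands.
- The arm moves only by the tool send_rows, never from a script. Its argument "moves" is text: rows parted by semicolons, each of 7 numbers parted by spaces: the turn, a rotation vector about the world's x, y, z in degrees, then the shift along the world's x, y, z in m, then the finger opening in m, from 0 to 0.0854. In form: rx ry rz dx dy dz fingers; .... A call has 1 to 20 rows; each row is the pose to reach, as a shift and turn from the pose commanded when the call began; what a row does not reach only later rows make up. A row lasts 1/12 s, in which the tool goes at most 41.7 mm and 7.16 degrees, less where a joint would pass 70% of its speed; a pose out of reach is approached as far as the arm can. A call with a gripper value outside its range is refused whole. The fingers move at their own pace and stop on an object; "force" is the grip in N (left out, the last holds). Time passes only in rows, so rows that repeat a pose let the fingers close. It gives the time, the measured TCP pose, the force, the opening and the grip force at its end, in the units of the state.
- sensors.observe(): the state, without advancing time (a new reading comes with each control period).
- cams.camera(name): name is "scene" or "side" or "wrist"; returns a dict with "pixels" (384x512x3 uint8, red, green, blue), "depth" (384x512 float32, m along the optical axis (not along the pixel's ray), 0 where there is no reading), "fov_y" (degrees; the focal length in pixels is half the picture's height over the tangent of half this angle, whatever the lens; pixels are square), "cx", "cy" (the principal point, pixels), "rvec" (rotation vector, rad) and "tvec" (3), from world to camera coordinates, as OpenCV has them. Camera axes: x right, y down, z forward; pixel columns grow to the right and rows downward; lengths in m; the calibration is good to about 2 mm. A picture is of the moment at which its call begins.
- job.close_job(): hands the job in; it is judged then, once.
The state is a dict: "time": time; "joint_pos": joint angles; "qd": joint speeds; "effort": joint torques, N m; "position": TCP position; "eef_rot": TCP orientation; "force": force on the tool from outside, world axes, zero at the start; "moment": the same for the moment, N m; "finger_gap": finger opening in m; "grasp_force": force on a finger pad.
Only numpy, scipy, OpenCV 4.12 (cv2) and the standard library are available. Lean on these libraries where they do the work, as an engineer would, in place of code of your own. Each camera call takes 0.05 s, during which the arm holds its last target. There are 200 camera calls.

## Working session

There is one attempt and no reset: what is moved stays moved. The work goes in short steps, Python scripts to look and compute and a tool call to move; the robot and the scene stay as the last step left them, time stands still between calls to the robot, and variables do not carry over. Pictures are saved under pics/ and viewed, at most 10 in all, crops included, and the job is handed in when it is done.

Besides the shell and the picture viewer there is one more tool, called after "Call:" in YAML: its name, and indented under it one key for each argument. send_rows: Moves the arm, as the interface text tells. Its arguments: {"type":"object","properties":{"moves":{"type":"string"},"force":{"type":"number"}},"required":["moves"]}

```bash
mkdir -p pics; cat > h.py <<'E'
import numpy as np, cv2
from rig import sensors, cams, job
def shot(n, f=None):
    c=cams.camera(n)
    if f: cv2.imwrite('pics/'+f, c['pixels'][:,:,::-1])
    return c
def world(c):
    h,w=c['depth'].shape; fl=h/2/np.tan(np.radians(c['fov_y'])/2)
    v,u=np.mgrid[:h,:w]; d=c['depth']
    P=np.stack([(u-c['cx'])/fl*d,(v-c['cy'])/fl*d,d],-1)
    R=cv2.Rodrigues(np.array(c['rvec'],float))[0]
    return (P-np.array(c['tvec']).ravel())@R
E
python3 - <<'E'
from h import *
a=shot('scene');b=shot('side')
np.savez('s.npz',W=world(a),p=a['pixels'],W2=world(b),p2=b['pixels'])
cv2.imwrite('pics/a.png',a['pixels'][:,:,::-1]);cv2.imwrite('pics/b.png',b['pixels'][:,:,::-1])
print({k:v for k,v in a.items() if k not in('pixels','depth')})
print(sensors.observe())
E
```

```text
{'fov_y': 50.65907706868414, 'cx': 260.38619113762263, 'cy': 191.50341654190544, 'rvec': array([ 2.44168575,  0.80595354, -0.26280445]), 'tvec': array([-0.39721015, -0.19975041,  1.38477609])}
{'time': 0.1, 'joint_pos': array([ 1.02141698e+00,  1.24453044e-01,  1.65155725e+00,  1.03692730e-05,
        1.36753056e+00, -8.25669086e-02]), 'qd': array([ 4.84834587e-04, -2.07273770e-03, -4.26347943e-03,  1.34181036e-03,
        1.96432797e-03,  9.02690280e-05]), 'effort': array([ 5.05328790e-04, -4.24934185e+01, -3.66651964e+01, -8.43940052e-05,
        4.06129533e-03,  2.12760045e-05]), 'position': array([0.29225653, 0.58000297, 0.25215569]), 'eef_rot': array([ 2.31293630e-01,  9.72883502e-01, -9.24301178e-04, -3.07519609e-04]), 'force': array([ 0.96514337, -0.58091952,  0.88543774]), 'moment': array([ 0.00065923,  0.0177967 , -0.04704347]), 'grasp_force': 0.0, 'finger_gap': 0.08528408999200113}
```

View pics/a.png

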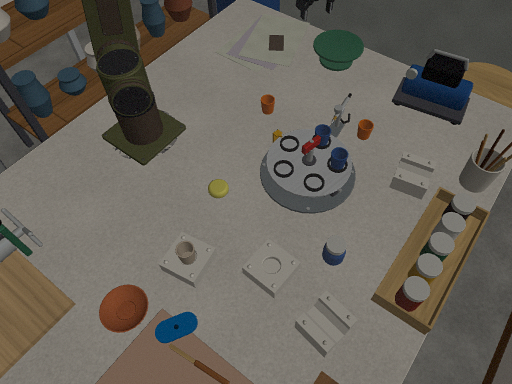

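View pics/b.png

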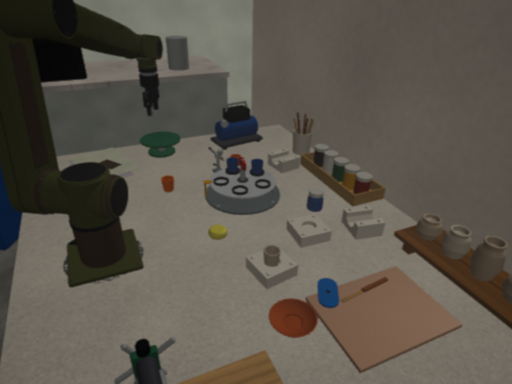

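Scene view: the candidates for the clay cup are the beige cup in the mould (187,250), which is the target, and the orange look-alikes at (267,104) and (365,129). The empty mould is at (271,266). The wheel is at (308,165), its yellow mark at (278,135), the red handle at (312,145), the blue cups at (322,133) and (339,157), and the airbrush at (340,117).

```bash
python3 - <<'E'
from h import *
s=np.load('s.npz')
def circ(P):
    A=np.c_[2*P[:,:2],np.ones(len(P))];x=np.linalg.lstsq(A,(P[:,:2]**2).sum(1),rcond=None)[0]
    return x[:2],np.sqrt(x[2]+x[:2]@x[:2])
for W,p,n in((s['W'],s['p'],'scene'),(s['W2'],s['p2'],'side')):
    hsv=cv2.cvtColor(p,cv2.COLOR_RGB2HSV);H,S,V=[hsv[...,i].astype(int) for i in range(3)]
    px=(308,165) if n=='scene' else (242,183)
    c0=W[px[1],px[0],:2]
    print(n,'approx wheel',W[px[1],px[0]])
    r=np.linalg.norm(W[...,:2]-c0,axis=-1);z=W[...,2]
    def rep(name,m): 
        P=W[m]; print(name,len(P),P.mean(0).round(4),np.median(P,0).round(4),P.min(0).round(3),P.max(0).round(3)) if len(P) else print(name,0)
    red=((H<6)|(H>174))&(S>150)&(V>60)&(z>.1)&(r<.15); rep('handle',red); rep('handletop',red&(z>.147))
    P=W[red&(z>.147)][:,:2]
    if len(P)>3:
        w,v=np.linalg.eigh(np.cov(P.T)); print('axis',v[:,1])
    yel=(H>18)&(H<32)&(S>130)&(r<.2)&(z>.02); rep('yellow',yel)
    blue=(H>100)&(H<125)&(S>100)&(r<.2)&(z>.08); rep('blue',blue)
    k,l,st,ce=cv2.connectedComponentsWithStats(blue.astype('uint8'))
    for i in range(1,k):
        if st[i,4]>15: rep(' b%d'%i,l==i)
    m=(abs(z-.064)<.004)&(r<.16); rep('wheeltop',m)
    cp=(187,250) if n=='scene' else (272,255)
    cc=W[cp[1],cp[0]];print('cup px',cc)
    rc=np.linalg.norm(W[...,:2]-cc[:2],axis=-1)
    m=(rc<.05)&(abs(z-.066)<.003); rep('rim',m); print(circ(W[m]))
    m=(rc<.1)&(abs(z-.04)<.003); rep('block',m)
    print(cv2.minAreaRect(W[m][:,:2].astype('float32')*1000))
E
```

```text
scene approx wheel [0.54950589 0.16800654 0.06632224]
handle 159 [0.5438 0.1807 0.1453] [0.5443 0.1774 0.1484] [0.529 0.151 0.125] [0.554 0.217 0.156]
handletop 88 [0.5424 0.1824 0.1517] [0.5428 0.1774 0.152 ] [0.529 0.152 0.147] [0.553 0.217 0.156]
axis [0.19070366 0.98164765]
yellow 72 [0.413  0.2189 0.0694] [0.4026 0.2102 0.0736] [0.392 0.087 0.037] [0.524 0.363 0.091]
blue 473 [0.5802 0.2431 0.1046] [0.6007 0.2399 0.1063] [0.508 0.196 0.08 ] [0.642 0.293 0.123]
 b1 206 [0.5315 0.2725 0.1053] [0.5302 0.2772 0.1076] [0.508 0.246 0.081] [0.556 0.293 0.122]
 b2 267 [0.6178 0.2204 0.1041] [0.6177 0.2226 0.1058] [0.595 0.196 0.08 ] [0.642 0.245 0.123]
wheeltop 3129 [0.5428 0.1656 0.0646] [0.5497 0.1612 0.0648] [0.394 0.054 0.06 ] [0.67  0.316 0.068]
cup px [ 0.43290492 -0.24709208  0.03529749]
rim 38 [ 0.4432 -0.2586  0.0667] [ 0.4364 -0.2581  0.0672] [ 0.425 -0.283  0.063] [ 0.469 -0.24   0.069]
(array([ 0.4474908 , -0.26097047]), np.float64(0.021205234629541467))
block 1021 [ 0.4516 -0.2647  0.0404] [ 0.4571 -0.272   0.0405] [ 0.383 -0.323  0.037] [ 0.509 -0.199  0.043]
((446.5327758
[... 573 characters left out ...]
7 0.2609 0.1011] [0.527  0.2515 0.1028] [0.509 0.238 0.08 ] [0.551 0.295 0.118]
 b2 98 [0.614  0.2123 0.1009] [0.6141 0.2046 0.103 ] [0.594 0.193 0.081] [0.637 0.247 0.116]
wheeltop 1079 [0.5278 0.1619 0.0624] [0.5223 0.1603 0.062 ] [0.39  0.054 0.06 ] [0.664 0.309 0.068]
cup px [ 0.43772688 -0.28156498  0.07734264]
rim 46 [ 0.4443 -0.2633  0.0663] [ 0.446  -0.2645  0.0664] [ 0.421 -0.285  0.063] [ 0.466 -0.239  0.069]
(array([ 0.44390459, -0.26248085]), np.float64(0.022001986223235664))
block 549 [ 0.4387 -0.2748  0.0387] [ 0.4283 -0.2814  0.0385] [ 0.383 -0.325  0.037] [ 0.507 -0.202  0.043]
((445.91162109375, -262.6983642578125), (111.9820785522461, 113.57366180419922), 8.313111305236816)
```

Call:
send_rows:
  moves: "0 0 -54.8 0.154 -0.841 0.0 0.0854;0 0 -54.8 0.154 -0.841 0.0 0.0854;0 0 -54.8 0.154 -0.841 0.0 0.0854;0 0 -54.8 0.154 -0.841 0.0 0.0854;0 0 -54.8 0.154 -0.841 0.0 0.0854;0 0 -54.8 0.154 -0.841 0.0 0.0854;0 0 -54.8 0.154 -0.841 0.0 0.0854;0 0 -54.8 0.154 -0.841 0.0 0.0854;0 0 -54.8 0.154 -0.841 0.0 0.0854;0 0 -54.8 0.154 -0.841 0.0 0.0854;0 0 -54.8 0.154 -0.841 0.0 0.0854;0 0 -54.8 0.154 -0.841 0.0 0.0854;0 0 -54.8 0.154 -0.841 0.0 0.0854;0 0 -54.8 0.154 -0.841 0.0 0.0854;0 0 -54.8 0.154 -0.841 0.0 0.0854;0 0 -54.8 0.154 -0.841 0.0 0.0854;0 0 -54.8 0.154 -0.841 -0.03 0.0854;0 0 -54.8 0.154 -0.841 -0.03 0.0854;0 0 -54.8 0.154 -0.841 -0.03 0.0854;0 0 -54.8 0.154 -0.841 -0.03 0.0854"

```text
time: 1.77
position: [0.4419, -0.2393, 0.2265]
eef_rot: [0.653, 0.757, 0.0, -0.0]
force: [0.9, 1.2, -0.4]
finger_gap: 0.0858
grasp_force: 0.0
```

```bash
python3 - <<'E'
from h import *
o=sensors.observe();print(o['time'],o['position'],o['eef_rot'],o['joint_pos'])
c=shot('wrist','w1.png');W=world(c);z=W[...,2]
print('centre px',W[192,256])
for zz in(.066,.040):
    m=(abs(z-zz)<.003)&(np.linalg.norm(W[...,:2]-[.446,-.261],axis=-1)<.09)
    P=W[m][:,:2]
    print(zz,m.sum())
    if m.sum()>20:
        A=np.c_[2*P,np.ones(len(P))];x=np.linalg.lstsq(A,(P**2).sum(1),rcond=None)[0];print(x[:2],(x[2]+x[:2]@x[:2])**.5,cv2.minAreaRect(P.astype('float32')*1000),cv2.minEnclosingCircle(P.astype('float32')))
E
```

```text
1.7667 [ 0.44186039 -0.23934469  0.22645023] [ 6.53351485e-01  7.57054698e-01  9.32872442e-05 -1.15344651e-04] [-6.03401606e-01 -1.90288151e-01  2.00204739e+00  2.16730101e-04
  1.33004253e+00 -7.50243550e-01]
centre px [ 0.44357713 -0.25979608  0.02972524]
0.066 195
[ 0.44572452 -0.25944575] 0.02111748239226652 ((445.793701171875, -259.81573486328125), (39.18442153930664, 43.6382942199707), 7.285809516906738) ((0.4458329975605011, -0.2595279812812805), 0.02242887206375599)
0.04 8714
[ 0.44700895 -0.26268437] 0.04935607452421619 ((447.0726013183594, -262.24322509765625), (110.32182312011719, 110.7853012084961), 9.112109184265137) ((0.44707146286964417, -0.262106716632843), 0.07745728641748428)
```

View pics/w1.png

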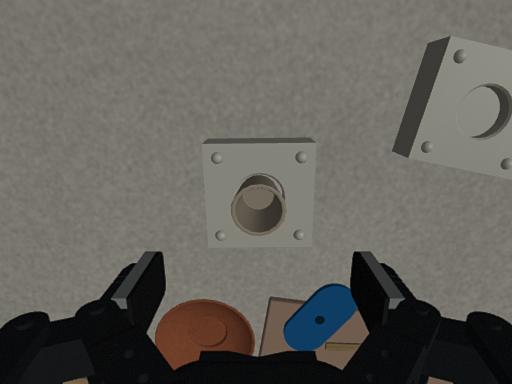

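The wrist view shows the beige cup at (259,207) in its mould, with the jaw line parallel to the mould's edges. The choice is confirmed.

Call:
send_rows:
  moves: "0 0 0 0.004 -0.020 0 0.0854;0 0 0 0.004 -0.020 -0.04 0.0854;0 0 0 0.004 -0.020 -0.08 0.0854;0 0 0 0.004 -0.020 -0.11 0.0854;0 0 0 0.004 -0.020 -0.11 0.0854;0 0 0 0.004 -0.020 -0.11 0.0854;0 0 0 0.004 -0.020 -0.11 0.0854"

```text
time: 2.4
position: [0.4472, -0.2578, 0.1189]
eef_rot: [0.653, 0.757, 0.0, 0.001]
force: [-0.1, -0.3, 0.9]
finger_gap: 0.0855
grasp_force: 0.0
```

```bash
python3 - <<'E'
from h import *
o=sensors.observe();print(o['time'],o['position'],o['force'])
c=shot('wrist');W=world(c);z=W[...,2]
m=(abs(z-.066)<.003)&(np.linalg.norm(W[...,:2]-[.446,-.261],axis=-1)<.035)
P=W[m][:,:2].astype('float32');print(len(P),cv2.minEnclosingCircle(P),cv2.minAreaRect(P*1000))
E
```

```text
2.4 [ 0.4472046  -0.25777531  0.11891452] [-0.05168824 -0.25640977  0.94819933]
605 ((0.44559046626091003, -0.25941169261932373), 0.022620080038905144) ((445.9082336425781, -259.61968994140625), (39.863670349121094, 44.32270050048828), 7.594632625579834)
```

Call:
send_rows:
  moves: "0 0 0 -0.0015 -0.0018 -0.02 0.0854;0 0 0 -0.0015 -0.0018 -0.04 0.0854;0 0 0 -0.0015 -0.0018 -0.053 0.0854;0 0 0 -0.0015 -0.0018 -0.053 0.0854;0 0 0 -0.0015 -0.0018 -0.053 0.0854;0 0 0 -0.0015 -0.0018 -0.053 0.055;0 0 0 -0.0015 -0.0018 -0.053 0.055;0 0 0 -0.0015 -0.0018 -0.053 0.055;0 0 0 -0.0015 -0.0018 -0.053 0.04;0 0 0 -0.0015 -0.0018 -0.053 0.04;0 0 0 -0.0015 -0.0018 -0.053 0.04;0 0 0 -0.0015 -0.0018 -0.053 0.03;0 0 0 -0.0015 -0.0018 -0.053 0.03;0 0 0 -0.0015 -0.0018 -0.053 0.03"
  force: 25

```text
time: 3.62
position: [0.4455, -0.2596, 0.0657]
eef_rot: [0.653, 0.757, 0.0, 0.001]
force: [-1.6, 1.3, 5.5]
finger_gap: 0.0476
grasp_force: 25.4
```

Call:
send_rows:
  moves: "0 0 0 0 0 0.01 0.03;0 0 0 0 0 0.025 0.03;0 0 0 0 0 0.045 0.03;0 0 0 0 0 0.07 0.03;0 0 0 0 0 0.1 0.03;0 0 0 0 0 0.135 0.03;0 0 0 0 0 0.15 0.03;0 0 0 0 0 0.15 0.03;0 0 0 0 0 0.15 0.03;0 0 0 0 0 0.15 0.03"

```text
time: 4.45
position: [0.4439, -0.2584, 0.2125]
eef_rot: [0.653, 0.757, -0.0, -0.001]
force: [-1.1, 0.2, -1.4]
finger_gap: 0.0476
grasp_force: 26.0
```

```bash
python3 - <<'E'
from h import *
o=sensors.observe();print(o['time'],o['position'],o['force'],o['finger_gap'])
c=shot('side');W=world(c)
m=(np.linalg.norm(W[...,:2]-[.4455,-.2596],axis=-1)<.035)&(W[...,2]>.1)&(W[...,2]<.25)
hsv=cv2.cvtColor(c['pixels'],cv2.COLOR_RGB2HSV);mm=m&(hsv[...,2]>90)
print(m.sum(),mm.sum(),np.percentile(W[mm],[0,5,50,95,100],axis=0).round(4))
cv2.imwrite('pics/s1.png',cv2.resize(c['pixels'][200:300,220:350,::-1],None,fx=5,fy=5))
E
```

```text
4.45 [ 0.44394443 -0.25842939  0.21251922] [-1.12608219  0.20431177 -1.39926095] 0.04758896298743523
475 92 [[ 0.4148 -0.2858  0.17  ]
 [ 0.4238 -0.2827  0.1729]
 [ 0.4521 -0.2654  0.2096]
 [ 0.4638 -0.2403  0.2257]
 [ 0.4695 -0.2381  0.2266]]
```

View pics/s1.png

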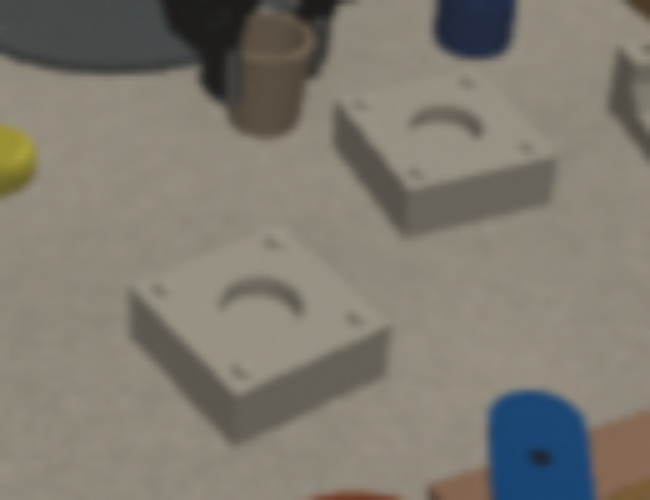

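The cup hangs upright in the jaws, at crop (265,75), and the mould is empty. I'll move it near the wheel and look at the nest.

Call:
send_rows:
  moves: "0 0 0 0 0.015 0.01 0.03;0 0 0 0 0.045 0.02 0.03;0 0 0 0 0.08 0.02 0.03;0 0 -5 0 0.115 0.02 0.03;0 0 -10 0 0.15 0.02 0.03;0 0 -15 0 0.185 0.02 0.03;0 0 -20 0 0.22 0.02 0.03;0 0 -25 0 0.255 0.02 0.03;0 0 -30 0 0.285 0.02 0.03;0 0 -35 0 0.305 0.02 0.03;0 0 -38.5 0 0.32 0.02 0.03;0 0 -38.5 0 0.32 0.02 0.03;0 0 -38.5 0 0.32 0.02 0.03;0 0 -38.5 0 0.32 0.02 0.03"

```text
time: 5.67
position: [0.4442, 0.0605, 0.2328]
eef_rot: [0.866, 0.5, -0.001, -0.0]
force: [0.1, 0.2, -0.1]
finger_gap: 0.0476
grasp_force: 26.1
```

```bash
python3 - <<'E'
from h import *
o=sensors.observe();print(o['time'],o['position'],o['eef_rot'],o['finger_gap'])
c=shot('wrist','w2.png');W=world(c);z=W[...,2];p=c['pixels']
n=[]
for ce in([.541,.185],[.4576,.2012]):pass
r=np.linalg.norm(W[...,:2]-[.541,.185],axis=-1)
print('wheeltop z',np.median(z[(r<.12)&(abs(z-.064)<.006)]))
V=p.max(-1)
rn=np.linalg.norm(W[...,:2]-[.4576,.2012],axis=-1)
ring=(rn<.045)&(abs(z-.074)<.005)&(V<60)
P=W[ring][:,:2].astype('float32');print('ring',len(P),cv2.minEnclosingCircle(P),P.min(0),P.max(0))
m=(r<.15)&(abs(z-.064)<.003);Q=W[m][:,:2].astype('float32');print('wheel',len(Q),cv2.minEnclosingCircle(Q))
hsv=cv2.cvtColor(p,cv2.COLOR_RGB2HSV)
red=((hsv[...,0]<6)|(hsv[...,0]>174))&(hsv[...,1]>130)&(z>.145)&(r<.1)
if red.sum()>10: print('handle',red.sum(),cv2.minAreaRect(W[red][:,:2].astype('float32')*1000))
np.savez('w2.npz',W=W,p=p)
E
```

```text
5.6667 [0.44422644 0.06049935 0.23277076] [ 8.66004872e-01  5.00034035e-01 -1.16736349e-03 -4.02915110e-04] 0.04760433168450644
wheeltop z 0.06357273026476797
ring 1343 ((0.44971221685409546, 0.20079626142978668), 0.03685654327273369) [0.41311285 0.17151509] [0.4863274  0.22769003]
wheel 31186 ((0.5204549431800842, 0.15779314935207367), 0.134549081325531)
handle 184 ((508.5959777832031, 144.5906982421875), (62.31239700317383, 11.98923110961914), 24.56425666809082)
```

View pics/w2.png

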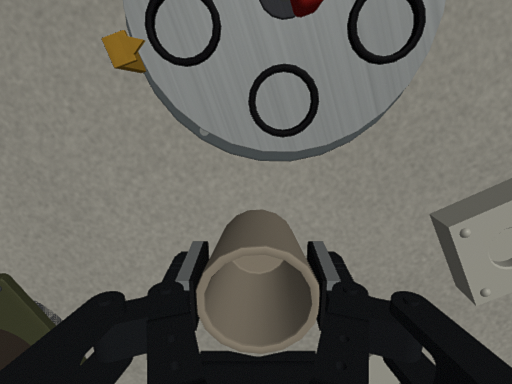

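The wrist view shows the loading-mark nest at (183,27) beside the yellow pointer (122,50), and the cup sitting straight between the pads at (258,298). Now the fine fit.

```bash
python3 - <<'E'
from h import *
s=np.load('w2.npz');W,p=s['W'],s['p'];z=W[...,2]
from scipy.optimize import least_squares
r=np.linalg.norm(W[...,:2]-[.541,.185],axis=-1)
dark=((p.max(-1)<60)&(r<.13)&(abs(z-.072)<.01)).astype('uint8')
k,l,st,ce=cv2.connectedComponentsWithStats(dark)
C=[]
for i in range(1,k):
    if st[i,4]<300: continue
    P=W[(l==i)&(z>.0715)&(z<.077)][:,:2]
    f=least_squares(lambda q:np.clip(abs(np.hypot(*(P-q[:2]).T)-.027)-.003,0,None),P.mean(0))
    A=least_squares(lambda q:np.hypot(*(P-q[:2]).T)-.027,f.x)
    print(st[i],len(P),f.x,A.x);C.append(A.x)
ca=[];
def f(q):
    th=q[2]; return np.ravel([np.min([np.array(q[:2])+.085*np.array([np.cos(th+j*1.2566),np.sin(th+j*1.2566)])-c for j in range(5)],axis=0) if 0 else min([np.array(q[:2])+.085*np.array([np.cos(th+j*1.2566),np.sin(th+j*1.2566)])-c for j in range(5)],key=np.linalg.norm) for c in C])
q=least_squares(f,[.541,.185,np.radians(169)]);print(q.x,np.degrees(q.x[2]),q.fun*1000)
print('nest',q.x[:2]+.085*np.array([np.cos(q.x[2]),np.sin(q.x[2])]))
# held cup rim
m=(np.hypot(W[...,0]-.4442,W[...,1]-.0605)<.035)&(p.max(-1)>70)&(z>.235)
zt=np.percentile(z[m],95);P=W[m&(z>zt-.004)][:,:2].astype('float32');print('rim',zt,len(P),cv2.minEnclosingCircle(P))
E
```

```text
[ 145    0   76   67 1431] 1207 [0.45706193 0.20126863] [0.45710436 0.20111458]
[259   0  36  20 506] 8 [0.52377031 0.15464284] [0.52274517 0.15201583]
[ 347    0   79   65 1529] 1160 [0.59719312 0.12219936] [0.59706    0.12225449]
[ 248   64   71   73 1484] 1372 [0.4982528  0.11066957] [0.49826692 0.11067927]
[0.54601962 0.19503402 2.94443114] 168.70347730104447 [  5.56200336  10.56979836 -18.32130343 -31.10868656   6.60235262
  10.31101539   6.15694745  10.22787282]
nest [0.46266636 0.21168438]
rim 0.24756053045834747 4002 ((0.4463146924972534, 0.06330784410238266), 0.031267669051885605)
```

Call:
send_rows:
  moves: "0 0 0 0.002 0.02 0 0.03;0 0 0 0.005 0.05 0 0.03;0 0 0 0.008 0.085 0 0.03;0 0 0 0.011 0.115 0 0.03;0 0 0 0.0125 0.135 0 0.03;0 0 0 0.0125 0.1407 0 0.03;0 0 0 0.0125 0.1407 -0.03 0.03;0 0 0 0.0125 0.1407 -0.06 0.03;0 0 0 0.0125 0.1407 -0.08 0.03;0 0 0 0.0125 0.1407 -0.085 0.03;0 0 0 0.0125 0.1407 -0.085 0.03;0 0 0 0.0125 0.1407 -0.085 0.03"

```text
time: 6.72
position: [0.458, 0.201, 0.1499]
eef_rot: [0.866, 0.499, 0.0, 0.0]
force: [0.2, 0.5, 0.6]
finger_gap: 0.0476
grasp_force: 26.1
```

```bash
python3 - <<'E'
from h import *
o=sensors.observe();print(o['time'],o['position'],o['eef_rot'],o['force'])
c=shot('side');W=world(c);z=W[...,2];b=shot('scene')
hsv=cv2.cvtColor(c['pixels'],cv2.COLOR_RGB2HSV)
x,y=o['position'][:2]
m=(np.hypot(W[...,0]-x,W[...,1]-y)<.03)&(z>.1)&(z<.17)
print(m.sum(),np.percentile(W[m],[0,50,100],axis=0).round(3))
i=cv2.resize(c['pixels'][130:220,180:300,::-1],None,fx=3.3,fy=3.3);j=cv2.resize(b['pixels'][90:210,240:360,::-1],None,fx=3.3,fy=3.3)
h=min(i.shape[0],j.shape[0]);cv2.imwrite('pics/s2.png',np.hstack([i[:h],j[:h]]))
E
```

```text
6.7167 [0.45795587 0.20100667 0.14992301] [8.66484481e-01 4.99203822e-01 3.91514366e-04 1.86613111e-04] [0.18316057 0.46138892 0.56424933]
220 [[0.43  0.172 0.107]
 [0.452 0.185 0.146]
 [0.482 0.225 0.167]]
```

View pics/s2.png

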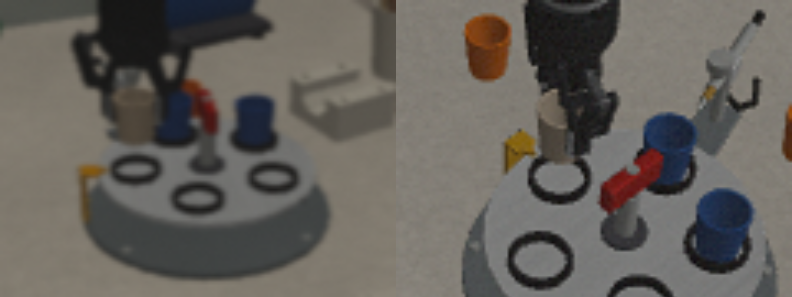

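Both views show the cup hanging over the empty nest, at (135,115) and (558,125), with the wet cups clear. I'll lower it.

Call:
send_rows:
  moves: "0 0 0 -0.0008 0 -0.015 0.03;0 0 0 -0.0008 0 -0.028 0.03;0 0 0 -0.0008 0 -0.034 0.03;0 0 0 -0.0008 0 -0.039 0.03;0 0 0 -0.0008 0 -0.042 0.03;0 0 0 -0.0008 0 -0.044 0.03;0 0 0 -0.0008 0 -0.0445 0.03;0 0 0 -0.0008 0 -0.0445 0.03;0 0 0 -0.0008 0 -0.0445 0.03"

```text
time: 7.57
position: [0.4568, 0.2018, 0.1051]
eef_rot: [0.866, 0.5, 0.0, 0.0]
force: [-0.2, 0.2, -1.7]
finger_gap: 0.0476
grasp_force: 26.1
```

Call:
send_rows:
  moves: "0 0 0 0 0 -0.0005 0.03;0 0 0 0 0 -0.001 0.03;0 0 0 0 0 -0.001 0.03;0 0 0 0 0 -0.001 0.03"

```text
time: 7.9
position: [0.4566, 0.2017, 0.1038]
eef_rot: [0.866, 0.5, 0.0, 0.0]
force: [0.5, -0.4, -0.4]
finger_gap: 0.0479
grasp_force: 26.2
```

```bash
python3 -c "
from h import *
o=sensors.observe();print(o['force'],o['position'])"
```

```text
[ 0.4503537  -0.36483964 -0.38622805] [0.45663543 0.20171767 0.10379466]
```

Call:
send_rows:
  moves: "0 0 0 0 0 -0.0006 0.03;0 0 0 0 0 -0.0006 0.03;0 0 0 0 0 -0.0006 0.05;0 0 0 0 0 -0.0006 0.054;0 0 0 0 0 -0.0006 0.058;0 0 0 0 0 -0.0006 0.064;0 0 0 0 0 -0.0006 0.07;0 0 0 0 0 -0.0006 0.075;0 0 0 0 0 -0.0006 0.075;0 0 0 0 0 -0.0006 0.075"

```text
time: 8.73
position: [0.4565, 0.2017, 0.103]
eef_rot: [0.866, 0.5, -0.0, 0.0]
force: [0.4, -0.0, -0.3]
finger_gap: 0.0748
grasp_force: 0.0
```

```bash
python3 - <<'E'
from h import *
o=sensors.observe();print(o['time'],o['position'],o['force'],o['finger_gap'])
c=shot('wrist');W=world(c);z=W[...,2];p=c['pixels']
m=(np.hypot(W[...,0]-.457,W[...,1]-.2015)<.035)&(p.max(-1)>60)&(abs(z-.118)<.0025)
P=W[m][:,:2].astype('float32');print('rim',len(P),cv2.minEnclosingCircle(P),np.median(z[m]))
E
```

```text
8.7333 [0.45645575 0.20165981 0.10296625] [ 0.38696759 -0.03164901 -0.26210371] 0.07478963985134807
rim 3577 ((0.45579463243484497, 0.20055575668811798), 0.0255848728120327) 0.11728006124412096
```

Call:
send_rows:
  moves: "0 0 0 0 0 0.02 0.075;0 0 0 0 0 0.05 0.075;0 0 0 0 0 0.09 0.075;0 0 5 0.01 0 0.13 0.075;0 0 10 0.04 -0.007 0.14 0.06;0 0 15 0.07 -0.014 0.14 0.05;0 0 19 0.0845 -0.017 0.14 0.05;0 0 19 0.0845 -0.017 0.14 0.05;0 0 19 0.0845 -0.017 0.14 0.05;0 0 19 0.0845 -0.017 0.14 0.05"

```text
time: 9.62
position: [0.5401, 0.1847, 0.2423]
eef_rot: [0.772, 0.635, -0.001, -0.0]
force: [-1.7, -0.4, 0.4]
finger_gap: 0.0499
grasp_force: 0.0
```

```bash
python3 - <<'E'
from h import *
o=sensors.observe();print(o['time'],o['position'],o['eef_rot'],o['finger_gap'])
c=shot('wrist','w3.png');W=world(c);z=W[...,2];p=c['pixels']
hsv=cv2.cvtColor(p,cv2.COLOR_RGB2HSV)
red=((hsv[...,0]<7)|(hsv[...,0]>173))&(hsv[...,1]>130)&(abs(z-.152)<.004)
print('handle',red.sum(),cv2.minAreaRect(W[red][:,:2].astype('float32')*1000),np.median(z[red]))
E
```

```text
9.6167 [0.54014968 0.18473832 0.2423321 ] [ 7.72203990e-01  6.35374188e-01 -6.66892818e-04 -4.40879168e-04] 0.049876940630473335
handle 1607 ((540.5740356445312, 185.13685607910156), (64.90416717529297, 15.152416229248047), 78.33985900878906) 0.15110559673049628
```

View pics/w3.png

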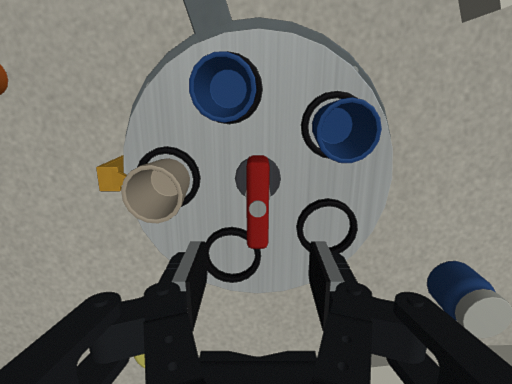

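The wrist view shows the clay cup seated upright in its nest (165,185), the handle (258,205) centred between the fingers, and both wet cups well clear.

Call:
send_rows:
  moves: "0 0 0 0.0005 0 -0.035 0.05;0 0 0 0.0005 0 -0.065 0.05;0 0 0 0.0005 0 -0.088 0.05;0 0 0 0.0005 0 -0.0965 0.05;0 0 0 0.0005 0 -0.0965 0.05;0 0 0 0.0005 0 -0.0965 0.03;0 0 0 0.0005 0 -0.0965 0.02;0 0 0 0.0005 0 -0.0965 0.005;0 0 0 0.0005 0 -0.0965 0.005;0 0 0 0.0005 0 -0.0965 0.005;0 0 0 0.0005 0 -0.0965 0.005"
  force: 70

```text
time: 10.58
position: [0.5401, 0.1856, 0.1493]
eef_rot: [0.772, 0.636, -0.001, -0.002]
force: [-12.2, 0.9, 9.5]
finger_gap: 0.0147
grasp_force: 71.6
```

Call:
send_rows:
  moves: "0 0 -2 0 0 0 0.005;0 0 -5 0 0 0 0.005;0 0 -8.5 0 0 0 0.005;0 0 -12 0 0 0 0.005;0 0 -15.5 0 0 0 0.005;0 0 -19 0 0 0 0.005;0 0 -22.5 0 0 0 0.005;0 0 -26 0 0 0 0.005;0 0 -30 0 0 0 0.005;0 0 -34 0 0 0 0.005;0 0 -38 0 0 0 0.005;0 0 -42 0 0 0 0.005;0 0 -46 0 0 0 0.005;0 0 -50 0 0 0 0.005;0 0 -54 0 0 0 0.005;0 0 -58 0 0 0 0.005;0 0 -62 0 0 0 0.005;0 0 -66 0 0 0 0.005;0 0 -69 0 0 0 0.005;0 0 -71 0 0 0 0.005"

```text
time: 12.25
position: [0.5406, 0.1851, 0.1492]
eef_rot: [0.998, 0.068, -0.001, -0.0]
force: [-10.7, -1.5, 8.9]
finger_gap: 0.0146
grasp_force: 71.5
```

Call:
send_rows:
  moves: "0 0 -1 0 0 0 0.005;0 0 -1 0 0 0 0.005;0 0 -1 0 0 0 0.005;0 0 -1 0 0 0 0.005;0 0 -1 0 0 0 0.005;0 0 -1 0 0 0 0.005"

```text
time: 12.75
position: [0.5406, 0.1851, 0.1493]
eef_rot: [0.998, 0.06, -0.001, -0.0]
force: [-9.4, -1.4, 8.2]
finger_gap: 0.0148
grasp_force: 71.5
```

```bash
python3 - <<'E'
from h import *
from scipy.spatial.transform import Rotation as R
o=sensors.observe();print({k:np.round(v,4) for k,v in o.items()})
y=R.from_quat(o['eef_rot']).as_matrix()[:,1];print('yaw',np.degrees(np.arctan2(y[1],y[0])))
b=shot('scene');W=world(b);z=W[...,2];p=b['pixels']
hsv=cv2.cvtColor(p,cv2.COLOR_RGB2HSV);H,S,V=[hsv[...,i] for i in range(3)]
r=np.hypot(W[...,0]-.541,W[...,1]-.185)
for n,m in(('blue',(H>100)&(H<125)&(S>100)),('clay',(H>5)&(H<25)&(S>25)&(S<120))):
    m=m&(r<.13)&(z>.108)&(z<.123)
    k,l,st,ce=cv2.connectedComponentsWithStats(m.astype('uint8'))
    for i in range(1,k):
        if st[i,4]>12:
            q,rr=cv2.minEnclosingCircle(W[l==i][:,:2].astype('float32'));q=np.array(q)-[.541,.185];print(n,st[i,4],rr,np.hypot(*q),np.degrees(np.arctan2(q[1],q[0])))
red=((H<7)|(H>173))&(S>130)&(abs(z-.152)<.006)&(r<.06)
print(red.sum(),cv2.minAreaRect(W[red][:,:2].astype('float32')*1000) if red.sum()>4 else 0)
s=shot('side')
cv2.imwrite('pics/f.png',np.hstack([cv2.resize(p[90:210,240:360,::-1],(396,396)),cv2.resize(s['pixels'][120:220,190:290,::-1],(396,396))]))
E
```

```text
{'time': np.float64(12.75), 'joint_pos': array([2.3540e-01, 4.0900e-02, 1.9202e+00, 1.4000e-03, 1.1826e+00,
       1.6848e+00]), 'qd': array([-0.001 ,  0.0014,  0.0004, -0.0026,  0.0014,  0.0011]), 'effort': array([ -1.2764, -32.0391, -34.8485,  -0.513 ,  -2.4404,  -0.1401]), 'position': array([0.5406, 0.1851, 0.1493]), 'eef_rot': array([ 9.982e-01,  6.040e-02, -1.100e-03, -4.000e-04]), 'force': array([-9.4009, -1.449 ,  8.1981]), 'moment': array([ 0.0209,  1.4349, -0.1412]), 'grasp_force': np.float64(71.4727), 'finger_gap': np.float64(0.0148)}
yaw -83.0741639586538
blue 111 0.02555028721690178 0.08431149309332635 25.210243701661895
blue 115 0.025837784633040428 0.08500009741241585 -47.63382619858771
clay 64 0.02714409865438938 0.08631028495337582 95.36489359131843
45 ((562.1270141601562, 187.60980224609375), (23.699918746948242, 15.44808292388916), 8.467748641967773)
```

View pics/f.png

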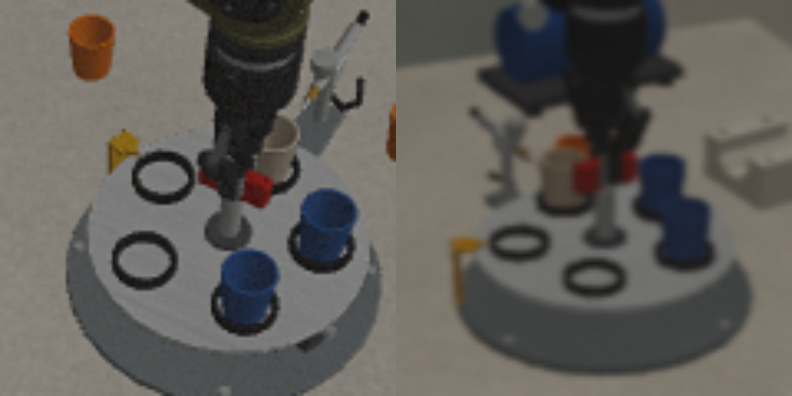

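Both crops show the clay cup upright at the airbrush, at (278,150) and (563,185), the handle gripped, and the blue cups standing in their nests at 25° and −48°, which is 72° on. One small nudge to relieve the leftover moment.

Call:
send_rows:
  moves: "0 0 -0.7 0 0 0 0.005;0 0 -0.7 0 0 0 0.005;0 0 -0.7 0 0 0 0.005;0 0 -0.7 0 0 0 0.005;0 0 -0.7 0 0 0 0.005;0 0 -0.7 0 0 0 0.005"

```text
time: 13.35
position: [0.5406, 0.1851, 0.1493]
eef_rot: [0.998, 0.055, -0.001, -0.0]
force: [-11.8, -1.2, 7.9]
finger_gap: 0.0148
grasp_force: 71.4
```

```bash
python3 - <<'E'
from h import *
from scipy.optimize import least_squares
o=sensors.observe();print(o['moment'],o['force'],o['grasp_force'])
for n in('scene','side'):
    b=shot(n);W=world(b);z=W[...,2];V=b['pixels'].max(-1)
    for a in(168.9,240.9):
        c=np.array([.541,.1847])+.085*np.array([np.cos(np.radians(a)),np.sin(np.radians(a))])
        m=(np.hypot(W[...,0]-c[0],W[...,1]-c[1])<.036)&(V<55)&(abs(z-.073)<.006);P=W[m][:,:2]
        A=least_squares(lambda q:np.hypot(*(P-q[:2]).T)-.027,c,loss='soft_l1',f_scale=.003).x-[.541,.1847]
        print(n,a,len(P),np.hypot(*A),np.degrees(np.arctan2(A[1],A[0]))%360)
E
```

```text
[0.08091258 1.42541512 0.09238563] [-11.81425561  -1.22788752   7.88733345] 71.43044829368591
scene 168.9 110 0.08454814763442459 168.89557187405566
scene 240.9 115 0.08539451402672588 240.6293916370101
side 168.9 37 0.08705596320467954 169.9657133395088
side 240.9 46 0.0886063217143126 239.23560146890034
```

```bash
python3 -c "
from rig import job
print(job.close_job())"
```

```text
the job is handed in; nothing more can be done
None
```

The clay cup now stands upright in its nest in front of the airbrush, with the wheel turned three clicks clockwise and the gripper still holding the handle. I've handed the job in, but no verdict came back; my last camera check put the wheel within about 1.5° of its third stop, with both blue cups upright in their nests.

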